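# Sort finished carvings into their trays

## Task

Sort the finished carvings on the bench into the lined trays: stand both small orange-brown gourds upright in the blue tray, lay both small round rosettes in the red tray and the oblong plaque in the green tray, flat on the lining with the carved face up. Set every piece down without dropping or throwing it, and leave them all at rest.

Things in the scene. Friction and masses are not known exactly. Their poses are not given: they have to be found in the camera images.
- gourd_a_center (a point): First turned gourd (two bulbs, thin stem) of orange-brown wood, 80 mm tall, 50 to 100 g, standing on its flat foot. Lower bulb 52 mm across, widest 24 mm above the foot (a good grip); waist about 29 mm across, 45 mm up; upper bulb 34 mm across, widest 57 mm up. This point: on its axis half-way up, 40 mm above the foot; z points up along the stem
- gourd_b_center (a point): Second, identical turned gourd (two bulbs, thin stem) of orange-brown wood, 80 mm tall, 50 to 100 g, standing on its flat foot. Lower bulb 52 mm across, widest 24 mm above the foot (a good grip); waist about 29 mm across, 45 mm up; upper bulb 34 mm across, widest 57 mm up. This point: on its axis half-way up, 40 mm above the foot; z points up along the stem
- rosette_a_center (a point): First round rosette of mid-brown wood, a disc 56 mm across and 24 mm thick with a carved ring of pale petals on top (relief 2 to 3 mm more, not for gripping), lying flat, carved face up, 40 to 85 g. This point: centre of the disc, 12 mm above its underside; z points out of the carved face
- rosette_b_center (a point): Second, identical round rosette of mid-brown wood, a disc 56 mm across and 24 mm thick with a carved ring of pale petals on top (relief 2 to 3 mm more, not for gripping), lying flat, carved face up, 40 to 85 g. This point: centre of the disc, 12 mm above its underside; z points out of the carved face
- plaque_center (a point): oblong plaque of dark brown wood with a pale carved scroll on its top face, 80 mm long (its x axis) by 34 mm wide (its y axis) by 24 mm thick (relief 1.5 mm more), lying flat, carved face up, 40 to 85 g. This point: its centre, 12 mm above its underside; z points out of the carved face
- tray_blue: shallow wooden tray with a blue lining, for the gourds. Open top, outside 150 mm (its x) by 200 mm (its y, the long side), inside 140 by 190 mm, walls 5 mm thick, 16 mm high above the bench. Origin: centre of its underside, on the bench; the inner floor is 6 mm above it; z up. Fixed to the bench, empty at the start
- tray_red: shallow wooden tray with a red lining, for the rosettes. Open top, outside 150 mm (its x) by 200 mm (its y, the long side), inside 140 by 190 mm, walls 5 mm thick, 16 mm high above the bench. Origin: centre of its underside, on the bench; the inner floor is 6 mm above it; z up. Fixed to the bench, empty at the start
- tray_green: shallow wooden tray with a green lining, for the plaque. Open top, outside 150 mm (its x) by 200 mm (its y, the long side), inside 140 by 190 mm, walls 5 mm thick, 16 mm high above the bench. Origin: centre of its underside, on the bench; the inner floor is 6 mm above it; z up. Fixed to the bench, empty at the start

How it is judged:
By the outcome, as a careful person would: the job done as asked, in the order asked, and still so for the second after the job is handed in, with the robot touching nothing.
It also fails if it takes over 131 s, if anything falls off the work surface, if the arm or the gripper's body presses on something with over 40 N, if the wrist force passes 120 N, or if a joint passes its speed limit or range.

## Robot

A 6-joint arm with a two-finger parallel gripper is mounted at the origin on the work surface. World frame = base frame: x ahead of the robot, y to its left, z up, the work surface at z = 0. Lengths are in m, angles in rad, forces in N, time in s.
With the tool pointing down it reaches from about 0.375 to 0.975 m from the base axis. Payload 3.8 kg.
Tool frame: the origin (TCP) lies where the fingers leave the gripper's body, on its centre line; the fingertips stand 73 mm ahead of it and the grasp point (between the pads) lies 54 mm ahead of it; z points along the fingers, y is the line along which they close (so a half turn about z gives the same grasp; the last joint's range is limited). The gripper opens to 85 mm and grips with 20 to 120 N. Pads are 22 mm wide; open, the fingers measure 114 mm over their backs; the gripper's body (76 mm by 85 mm) begins 54 mm behind the grasp point. The pads swing forward as they close: fully open they stand 13 mm farther back than shut.
Start: joints at [-1.38, 0.264, 1.604, -0, 1.274, -0.037], TCP at [0.152, -0.658, 0.304] pointing down, gripper open.
Joint ranges: [-2.63, 2.63], [-0.94, 2.18], [0.31, 2.57], [-1.31, 4.45], [0, 2.66], [-2.55, 2.55]. Speed limits (rad/s): [2.57, 2.57, 3.14, 3.14, 3.14, 3.14].

## Interface

Orientations are given as a rotation vector (axis times angle).
In Python, from workcell import read_state, viewer, bot gives the robot as it stands.
- The arm moves only by the tool jog_arm, never from a script. Its argument "increments" is a list that holds one entry, the list of rows, each a list of 7 numbers: the shift along the tool's x, y, z in units of 30 mm (1.0 is 30 mm), then the turn, a rotation vector about the tool's x, y, z in units of 6 degrees (1.0 is 6 degrees), then the opening, from -1 (shut) to 1 (fully open). A call has exactly 5 rows; each row shifts and turns the commanded pose from where the row before left it, along the tool's axes as they then stand; what a row does not reach is not made up. A row lasts 1/12 s, in which the tool goes at most 41.7 mm and 7.16 degrees, less where a joint would pass 70% of its speed; a pose out of reach is approached as far as the arm can. A call is refused whole if a number of a shift passes 1 or a number of a turn 1, either way. A call with a gripper value outside its range is refused whole. The fingers move at their own pace and stop on an object; "force" is the grip in N (left out, the last holds). Time passes only in rows, so rows that do not move let the fingers close, or fill a call up. It gives the time, the measured TCP pose, the force, the opening and the grip force at its end, in the units of the state.
- read_state(): the state, without advancing time (a new reading comes with each control period).
- viewer.read_camera(name): name is "scene" or "side" or "wrist"; returns (picture, depth): 384x512x3 uint8, blue, green, red; 384x512 float32, m along the optical axis (not along the pixel's ray), 0 where there is no reading.
- viewer.camera_params(name): a dict with "fx", "fy", "cx", "cy" (pixels), "R" (3x3) and "t" (3): a world point X has camera coordinates R X + t; the wrist camera has in their place "hand_eye" (4x4, takes a point from camera to tool coordinates, whose origin is the TCP and whose axes are the flange's). Camera axes: x right, y down, z forward; pixel columns grow to the right and rows downward; lengths in m; the calibration is good to about 2 mm. The wrist camera is an equidistant fisheye: a pixel r from the principal point sees the ray r / f radians off the axis. A picture is of the moment at which its call begins: read the wrist's pose just before it. camera_params takes no time and is no camera call.
- bot.finish_job(): hands the job in; it is judged then, once.
The state is a dict: "time": time; "q": joint angles; "joint_vel": joint speeds; "joint_torque": joint torques, N m; "tool_pos": TCP position; "tcp_rot": TCP orientation; "wrist_force": force on the tool from outside, world axes, zero at the start; "torque": the same for the moment, N m; "width": opening from 0.0 (shut) to 1.0 (fully open); "grip_force": force on a finger pad.
Only numpy, scipy, OpenCV 4.12 (cv2) and the standard library are available. Lean on these libraries where they do the work, as an engineer would, in place of code of your own. Each camera call takes 0.05 s, during which the arm holds its last target. There are 200 camera calls.

## Working session

There is one attempt and no reset: what is moved stays moved. The work goes in short steps, Python scripts to look and compute and a tool call to move; the robot and the scene stay as the last step left them, time stands still between calls to the robot, and variables do not carry over. Pictures are saved under pics/ and viewed, at most 14 in all, crops included, and the job is handed in when it is done.

Besides the shell and the picture viewer there is one more tool, called after "Request:" by a JSON object that holds its "op" and its "data", one argument or row to a line. jog_arm: Moves the arm, as the interface text tells. Its arguments: {"type":"object","properties":{"increments":{"type":"array","items":{"type":"array","items":{"type":"array","items":{"type":"number"}}}},"force":{"type":"number"}},"required":["increments"]}

```bash
mkdir -p pics; ls
python3 - <<'E'
from workcell import read_state, viewer, bot
import cv2,numpy as np
print(read_state())
for n in("scene","side"):
    p,d=viewer.read_camera(n); cv2.imwrite(f"pics/{n}0.png",p); np.savez(f"{n}0.npz",p=p,d=d)
    print(n,viewer.camera_params(n),(d>0).mean())
print(viewer.camera_params("wrist"))
E
```

```text
pics
{'time': 0.0, 'q': array([-1.37989401e+00,  2.64754435e-01,  1.60537995e+00, -3.67637398e-05,
        1.27372353e+00, -3.69092672e-02]), 'joint_vel': array([-0.00099078, -0.00117177, -0.00140102, -0.00072075, -0.00118905,
       -0.00317861]), 'joint_torque': array([ 6.75673509e-04, -5.15111840e+01, -3.67313397e+01,  1.92125990e-04,
        1.28903883e-02, -8.53238813e-07]), 'tool_pos': array([ 0.15231907, -0.65699595,  0.30255779]), 'tcp_rot': array([-3.11899117e+00, -3.56832729e-01,  3.28503219e-04]), 'wrist_force': array([-0.92088547,  0.27568716, -0.0753123 ]), 'torque': array([-0.02850866, -0.00371615, -0.02947923]), 'grip_force': 0.0, 'width': 1.003387979508581}
scene {'fx': 475.53638011117204, 'fy': 475.53638011117204, 'cx': 257.18577612730274, 'cy': 183.79307920214492, 'R': array([[-0.30889209,  0.95109637,  0.00116955],
       [ 0.5621152 ,  0.18355249, -0.8064335 ],
       [-0.76721065, -0.24844351, -0.59132364]]), 't': array([ 0.16772731, -0.24061483,  1.55323654])} 0.9961344401041666
side {'fx': 369.1616193830631, 'fy': 369.1616193830631, 'cx': 252.41404160890656, 'cy': 194.92049909741684, 'R': array([[ 0.92263344, -0.38522202,  0.01874909],
       [-0.27804057, -0.69804293, -0.65987082],
       [ 0.26728444,  0.60360588, -0.7511451 ]]), 't': array([-0.48463127,  0.17105053,  0.73273495])} 0.9961090087890625
{'fx': 297.3186396354542, 'fy': 297.3186396354542, 'cx': 258.76662290230445, 'cy': 186.57729509993706, 'hand_eye': array([[ 9.65570427e-04, -9.66083720e-01, -2.58227254e-01,
         6.48545067e-02],
       [ 9.99999502e-01,  9.97640469e-04,  6.83789733e-06,
        -1.16989531e-04],
       [ 2.51011977e-04, -2.58227132e-01,  9.66084202e-01,
        -6.91797508e-02],
       [ 0.00000000e+00,  0.00000000e+00,  0.00000000e+00,
         1.00000000e+00]])}
```

View pics/scene0.png

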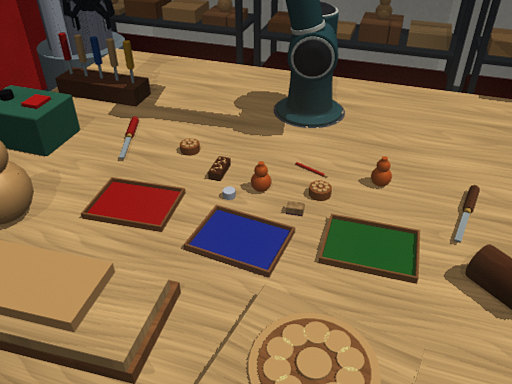

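View pics/side0.png

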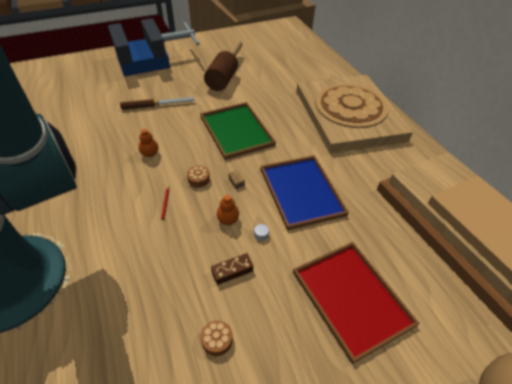

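The scene view shows gourds at (261,178) and (382,172), rosettes at (190,146) and (320,190), and the plaque at (219,167). The trays are red (134,203), blue (240,239) and green (370,247), with a small cylinder, a block and a pencil lying among the pieces. The side view shows the same items.

```bash
cat > h.py <<'E'
import numpy as np,cv2
from workcell import read_state, viewer, bot
from scipy.spatial.transform import Rotation as Rn
def cloud(n,d):
    c=viewer.camera_params(n); v,u=np.mgrid[:384,:512]
    P=np.stack([(u-c['cx'])/c['fx']*d,(v-c['cy'])/c['fy']*d,d],-1)
    return (P-c['t'])@c['R']
E
python3 - <<'E'
from h import *
for n in("side","scene"):
    z=np.load(n+"0.npz");p,d=z['p'],z['d'];W=cloud(n,d)
    hsv=cv2.cvtColor(p,cv2.COLOR_BGR2HSV)
    x,y,zz=W[...,0],W[...,1],W[...,2]
    reg=(x>.2)&(x<1.0)&(abs(y)<.6)&(d>0)
    print(n)
    for nm,lo,hi in(("red",0,6),("blue",112,128),("green",50,75)):
        m=(reg&(hsv[...,0]>=lo)&(hsv[...,0]<=hi)&(hsv[...,1]>190)&(zz<.02)&(zz>-.01)).astype(np.uint8)
        k,l,s,_=cv2.connectedComponentsWithStats(m); i=1+s[1:,4].argmax()
        q=W[l==i]; r=cv2.minAreaRect(q[:,:2].astype(np.float32)*1000)
        print(nm,np.round(r[0]),np.round(r[1]),round(r[2],1),"z",round(float(np.median(q[:,2])),4))
    m=(reg&(zz>.008)&(zz<.12)).astype(np.uint8)
    k,l,s,c=cv2.connectedComponentsWithStats(m)
    for i in range(1,k):
        if s[i,4]>25:
            q=W[l==i];h=np.percentile(q[:,2],97); t=q[(q[:,2]>h-.006)]
            r=cv2.minAreaRect(t[:,:2].astype(np.float32)*1000)
            print(np.round(c[i]),s[i,4],"h%.3f"%h,"bbox",np.round(q.min(0)[:2],3),np.round(q.max(0)[:2],3),"top",np.round(r[0]),np.round(r[1]),round(r[2]))
E
```

```text
side
red [ 614. -288.] [142. 191.] 4.3 z 0.0076
blue [656.  -1.] [175. 130.] 83.9 z 0.0076
green [594. 276.] [120. 167.] 4.0 z 0.0078
[221.  70.] 937 h0.082 bbox [0.57  0.459] [0.703 0.588] top [637. 528.] [123.  43.] 51
[347. 114.] 5009 h0.051 bbox [0.785 0.054] [1.    0.389] top [918. 222.] [171. 186.] 6
[151. 102.] 430 h0.026 bbox [0.302 0.442] [0.518 0.498] top [357. 481.] [ 24. 108.] 79
[237. 129.] 1415 h0.019 bbox [0.512 0.169] [0.667 0.375] top [589. 272.] [152. 206.] 1
[147. 144.] 418 h0.081 bbox [0.315 0.239] [0.365 0.275] top [341. 265.] [13. 14.] 28
[303. 192.] 1641 h0.019 bbox [ 0.568 -0.112] [0.738 0.104] top [653.  -3.] [203. 152.] 84
[459. 225.] 11280 h0.086 bbox [ 0.828 -0.454] [ 1.    -0.064] top [ 937. -276.] [135. 205.] 3
[198. 175.] 390 h0.029 bbox [0.405 0.097] [0.46  0.154] top [433. 127.] [55. 53.] 14
[294. 177.] 127 h0.010 bbox [0.611 0.009] [0.697 0.066] top [657.  37.] [87. 54.] 7
[236. 178.] 186 h0.023 bbox [0.503 0.063] [0.532 0.108] top [517.  85.] [27. 44.] 6
[312. 174.] 38 h0.010 bbox [0.689 0.018] [0.719 0.045] top [704.  32.] [26. 31.] 85
[165. 203.] 
[... 2183 characters left out ...]
 210.] 505 h0.026 bbox [0.304 0.444] [0.521 0.504] top [359. 483.] [ 20. 111.] 78
[229. 191.] 125 h0.023 bbox [ 0.493 -0.098] [ 0.529 -0.068] top [510. -84.] [32. 31.] 33
[295. 206.] 184 h0.022 bbox [0.502 0.066] [0.533 0.107] top [517.  86.] [30. 41.] 2
[240. 239.] 1106 h0.018 bbox [ 0.566 -0.11 ] [0.738 0.103] top [652.  -4.] [202. 156.] 83
[372. 248.] 1134 h0.018 bbox [0.508 0.171] [0.668 0.374] top [587. 273.] [157. 200.] 1
[ 88. 293.] 11844 h0.085 bbox [ 0.827 -0.421] [ 1.    -0.054] top [ 938. -295.] [137. 246.] 3
[492. 272.] 1867 h0.080 bbox [0.584 0.459] [0.692 0.542] top [624. 511.] [75. 45.] 51
[310. 347.] 13779 h0.050 bbox [0.788 0.057] [1.    0.387] top [903. 213.] [129. 190.] 18
```

Request:
{"op": "jog_arm", "data": {
  "increments": [
    [[0, 0, 0, 0, 0, 1, 1], [0, 0, 0, 0, 0, 1, 1], [0, 0, 0, 0, 0, 0.18, 1], [0.48, -1, 0, 0, 0, 0, 1], [0.48, -1, 0, 0, 0, 0, 1]]
  ],
  "force": 40
}}

```text
time: 0.52
tool_pos: [0.1807, -0.5977, 0.3028]
tcp_rot: [-3.141, 0.001, 0.0]
wrist_force: [0.6, 0.8, 1.1]
width: 0.999
grip_force: 0.0
```

Request:
{"op": "jog_arm", "data": {
  "increments": [
    [[0.48, -1, 0.1, 0, 0, 0, 1], [0.48, -1, 0.1, 0, 0, 0, 1], [0.48, -1, 0.1, 0, 0, 0, 1], [0.48, -1, 0.1, 0, 0, 0, 1], [0.48, -1, 0.1, 0, 0, 0, 1]]
  ]
}}

```text
time: 0.93
tool_pos: [0.2536, -0.4459, 0.2884]
tcp_rot: [-3.141, -0.002, 0.0]
wrist_force: [0.4, 1.4, 0.1]
width: 0.997
grip_force: 0.0
```

Request:
{"op": "jog_arm", "data": {
  "increments": [
    [[0.48, -1, 0.1, 0, 0, 0, 1], [0.48, -1, 0.1, 0, 0, 0, 1], [0.48, -1, 0.1, 0, 0, 0, 1], [0.48, -1, 0.1, 0, 0, 0, 1], [0.48, -1, 0.1, 0, 0, 0, 1]]
  ]
}}

```text
time: 1.35
tool_pos: [0.3256, -0.296, 0.2736]
tcp_rot: [3.142, 0.002, 0.0]
wrist_force: [0.7, -0.0, 0.6]
width: 0.999
grip_force: 0.0
```

Request:
{"op": "jog_arm", "data": {
  "increments": [
    [[0.48, -1, 0.1, 0, 0, 0, 1], [0.48, -1, 0.1, 0, 0, 0, 1], [0.48, -1, 0.1, 0, 0, 0, 1], [0.48, -1, 0.1, 0, 0, 0, 1], [0, 0, 0, 0, 0, 0, 1]]
  ]
}}

```text
time: 1.77
tool_pos: [0.3841, -0.1732, 0.2611]
tcp_rot: [-3.138, -0.01, 0.0]
wrist_force: [-0.5, 0.6, -0.4]
width: 0.999
grip_force: 0.0
```

Request:
{"op": "jog_arm", "data": {
  "increments": [
    [[0.4, -0.9, 0.4, 0, 0, 0, 1], [0.4, -0.9, 0.4, 0, 0, 0, 1], [0.4, -0.9, 0.4, 0, 0, 0, 1], [0.4, -0.9, 0.4, 0, 0, 0, 1], [0.4, -0.9, 0.4, 0, 0, 0, 1]]
  ]
}}

```text
time: 2.18
tool_pos: [0.4433, -0.0419, 0.2014]
tcp_rot: [3.141, 0.002, 0.001]
wrist_force: [0.6, -0.4, -0.3]
width: 1.002
grip_force: 0.0
```

Request:
{"op": "jog_arm", "data": {
  "increments": [
    [[0.43, -0.65, 0.37, 0, 0, 0, 1], [0, 0, 0, 0, 0, 0, 1], [0, 0, 0, 0, 0, 0, 1], [0, 0, 0, 0, 0, 0, 1], [0, 0, 0, 0, 0, 0, 1]]
  ]
}}

```text
time: 2.6
tool_pos: [0.456, -0.0241, 0.1912]
tcp_rot: [3.141, -0.001, 0.001]
wrist_force: [-0.1, -0.3, 0.2]
width: 1.004
grip_force: 0.0
```

Run:
```python
from h import *
s=read_state();p,d=viewer.read_camera("wrist"); print(s['tool_pos'],s['tcp_rot']); cv2.imwrite("pics/w1.png",p)
c=viewer.camera_params("wrist");v,u=np.mgrid[:384,:512]
a,b=(u-c['cx'])/c['fx'],(v-c['cy'])/c['fy'];r=np.hypot(a,b);k=np.tan(r)/np.maximum(r,1e-9)
P=np.stack([a*k*d,b*k*d,d],-1)@c['hand_eye'][:3,:3].T+c['hand_eye'][:3,3]
W=P@Rn.from_rotvec(s['tcp_rot']).as_matrix().T+s['tool_pos']
m=(d>0)&(np.hypot(W[...,0]-.457,W[...,1]+.019)<.04)&(W[...,2]<.1)
q=W[m];t=q[q[:,2]>.065];print(m.sum(),q[:,2].max(),t.min(0),t.max(0),t.mean(0)); q=q[q[:,2]>.01];print(q.min(0),q.max(0))
```

```text
[ 0.45597521 -0.02414346  0.19121699] [ 3.14119229e+00 -1.29097281e-03  7.51897035e-04]
5946 0.08091118350140847 [ 0.44124365 -0.03337316  0.06500021] [ 0.47050901 -0.00484311  0.08091118] [ 0.45802653 -0.01939548  0.07203067]
[ 0.43895002 -0.04424096  0.01645275] [0.48117731 0.00637482 0.08091118]
```

Request:
{"op": "jog_arm", "data": {
  "increments": [
    [[0.03, -0.17, 0.6, 0, 0, 0, 1], [0, 0, 0.8, 0, 0, 0, 1], [0, 0, 0.8, 0, 0, 0, 1], [0, 0, 0.8, 0, 0, 0, 1], [0, 0, 0.54, 0, 0, 0, 1]]
  ]
}}

```text
time: 3.07
tool_pos: [0.456, -0.019, 0.0833]
tcp_rot: [3.142, -0.003, -0.002]
wrist_force: [-0.3, 0.3, -0.8]
width: 1.003
grip_force: 0.0
```

Request:
{"op": "jog_arm", "data": {
  "increments": [
    [[0, 0, 0, 0, 0, 0, 1], [0, 0, 0, 0, 0, 0, -1], [0, 0, 0, 0, 0, 0, -1], [0, 0, 0, 0, 0, 0, -1], [0, 0, 0, 0, 0, 0, -1]]
  ]
}}

```text
time: 3.48
tool_pos: [0.4587, -0.0185, 0.0868]
tcp_rot: [3.141, -0.001, 0.006]
wrist_force: [-1.2, -0.5, 4.2]
width: 0.579
grip_force: 41.5
```

Request:
{"op": "jog_arm", "data": {
  "increments": [
    [[0, 0, 0, 0, 0, 0, -1], [0, 0, 0, 0, 0, 0, -1], [0, 0, 0, 0, 0, 0, -1], [0, 0, 0, 0, 0, 0, -1], [0, 0, 0, 0, 0, 0, -1]]
  ]
}}

```text
time: 3.9
tool_pos: [0.4587, -0.0184, 0.0868]
tcp_rot: [3.141, -0.0, 0.006]
wrist_force: [-0.4, -0.4, 7.1]
width: 0.58
grip_force: 41.6
```

Request:
{"op": "jog_arm", "data": {
  "increments": [
    [[0, 0, -0.2, 0, 0, 0, -1], [0, 0, -0.4, 0, 0, 0, -1], [0, 0, -0.4, 0, 0, 0, -1], [0, 0, -0.3, 0, 0, 0, -1], [0, 0, 0, 0, 0, 0, -1]]
  ]
}}

```text
time: 4.32
tool_pos: [0.4587, -0.0182, 0.1262]
tcp_rot: [3.141, -0.001, 0.008]
wrist_force: [0.4, -0.2, -0.7]
width: 0.578
grip_force: 41.8
```

Run:
```python
from h import *
p,d=viewer.read_camera("side"); print(read_state()); cv2.imwrite("pics/s2.png",cv2.resize(p[90:290,130:400],None,fx=2.5,fy=2.5))
```

```text
{'time': 4.3667, 'q': array([-9.40447557e-02,  4.36103945e-02,  2.22078669e+00,  7.33448579e-05,
        8.73571477e-01,  1.47716838e+00]), 'joint_vel': array([ 0.00102499,  0.02214139,  0.02328618, -0.00118373, -0.00694571,
        0.00088739]), 'joint_torque': array([ 1.41382738e-02, -3.28180075e+01, -3.00600278e+01,  1.68819006e-03,
        9.11146612e-02, -4.09377990e-04]), 'tool_pos': array([ 0.45811903, -0.0181851 ,  0.12516109]), 'tcp_rot': array([ 3.14130394e+00, -7.28472399e-04,  5.67543532e-03]), 'wrist_force': array([ 0.64263708, -0.70475134, -1.6221205 ]), 'torque': array([0.03968419, 0.03420767, 0.00498954]), 'grip_force': 41.82237559376517, 'width': 0.5755683590341669}
```

View pics/s2.png

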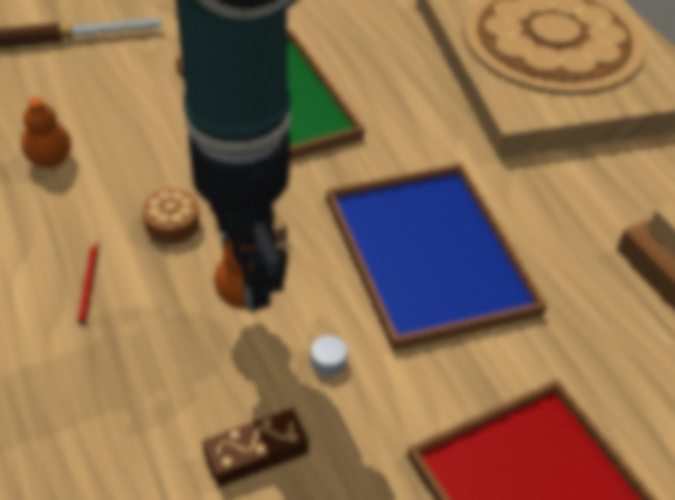

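The gourd hangs upright in the gripper with its foot clear of the bench at about (240,290) in the crop. Next is the carry to the blue tray.

Request:
{"op": "jog_arm", "data": {
  "increments": [
    [[0.45, 0, -0.6, 0, 0, 0, -1], [0.45, 0, -0.55, 0, 0, 0, -1], [0.85, -0.2, 0, 0, 0, 0, -1], [0.85, -0.2, 0, 0, 0, 0, -1], [0.85, -0.2, 0, 0, 0, 0, -1]]
  ]
}}

```text
time: 4.78
tool_pos: [0.5612, 0.0, 0.1579]
tcp_rot: [3.142, -0.001, -0.0]
wrist_force: [-0.1, -0.6, -0.4]
width: 0.579
grip_force: 41.8
```

Request:
{"op": "jog_arm", "data": {
  "increments": [
    [[0.85, -0.2, 0, 0, 0, 0, -1], [0.85, -0.2, 0, 0, 0, 0, -1], [0.85, -0.2, 0, 0, 0, 0, -1], [0.85, -0.2, 0, 0, 0, 0, -1], [0.85, -0.2, 0, 0, 0, 0, -1]]
  ]
}}

```text
time: 5.2
tool_pos: [0.6885, 0.0302, 0.1567]
tcp_rot: [3.142, -0.001, -0.003]
wrist_force: [-0.1, -0.3, -0.5]
width: 0.577
grip_force: 41.8
```

Request:
{"op": "jog_arm", "data": {
  "increments": [
    [[0, 0, 0.2, 0, 0, 0, -1], [0, 0, 0.4, 0, 0, 0, -1], [0, 0, 0.4, 0, 0, 0, -1], [0, 0, 0.4, 0, 0, 0, -1], [0, 0, 0, 0, 0, 0, -1]]
  ]
}}

```text
time: 5.62
tool_pos: [0.6839, 0.0295, 0.1109]
tcp_rot: [3.141, -0.001, -0.014]
wrist_force: [-1.1, -0.7, -0.5]
width: 0.581
grip_force: 41.8
```

Request:
{"op": "jog_arm", "data": {
  "increments": [
    [[0, 0, 0.2, 0, 0, 0, -1], [0, 0, 0.2, 0, 0, 0, -1], [0, 0, 0.1, 0, 0, 0, -1], [0, 0, 0.05, 0, 0, 0, -1], [0, 0, 0, 0, 0, 0, -1]]
  ]
}}

```text
time: 6.03
tool_pos: [0.6879, 0.0298, 0.0995]
tcp_rot: [3.142, -0.001, -0.0]
wrist_force: [-0.6, 0.5, -1.0]
width: 0.582
grip_force: 41.8
```

Request:
{"op": "jog_arm", "data": {
  "increments": [
    [[0, 0, 0, 0, 0, 0, -1], [0, 0, 0.04, 0, 0, 0, -1], [0, 0, 0, 0, 0, 0, -1], [0, 0, 0, 0, 0, 0, -1], [0, 0, 0, 0, 0, 0, -1]]
  ]
}}

```text
time: 6.45
tool_pos: [0.6881, 0.0298, 0.0986]
tcp_rot: [3.142, -0.001, 0.001]
wrist_force: [0.3, 0.2, -0.3]
width: 0.58
grip_force: 41.8
```

Request:
{"op": "jog_arm", "data": {
  "increments": [
    [[0, 0, 0.1, 0, 0, 0, -1], [0, 0, 0.05, 0, 0, 0, -1], [0, 0, 0, 0, 0, 0, -1], [0, 0, 0, 0, 0, 0, -1], [0, 0, 0, 0, 0, 0, -1]]
  ]
}}

```text
time: 6.87
tool_pos: [0.6879, 0.0298, 0.0938]
tcp_rot: [-3.142, 0.001, 0.0]
wrist_force: [-0.9, -0.0, -2.1]
width: 0.579
grip_force: 41.8
```

Request:
{"op": "jog_arm", "data": {
  "increments": [
    [[0, 0, 0.04, 0, 0, 0, -1], [0, 0, 0, 0, 0, 0, -1], [0, 0, 0, 0, 0, 0, -1], [0, 0, 0, 0, 0, 0, -1], [0, 0, 0, 0, 0, 0, -1]]
  ]
}}

```text
time: 7.28
tool_pos: [0.6882, 0.0298, 0.0929]
tcp_rot: [3.142, -0.001, 0.001]
wrist_force: [0.6, -0.5, 0.4]
width: 0.576
grip_force: 41.9
```

Request:
{"op": "jog_arm", "data": {
  "increments": [
    [[0, 0, 0.04, 0, 0, 0, -1], [0, 0, 0, 0, 0, 0, -1], [0, 0, 0, 0, 0, 0, 0.4], [0, 0, 0, 0, 0, 0, 0.7], [0, 0, 0, 0, 0, 0, 0.7]]
  ]
}}

```text
time: 7.7
tool_pos: [0.6878, 0.0298, 0.0912]
tcp_rot: [-3.142, 0.001, 0.001]
wrist_force: [-0.3, -0.0, 0.1]
width: 0.846
grip_force: 0.0
```

Request:
{"op": "jog_arm", "data": {
  "increments": [
    [[0, 0, 0, 0, 0, 0, 0.8], [0, 0, -0.5, 0, 0, 0, 0.8], [0, 0, -1, 0, 0, 0, 1], [0, 0, -1, 0, 0, 0, 1], [0, 0, -1, 0, 0, 0, 1]]
  ]
}}

```text
time: 8.12
tool_pos: [0.6877, 0.0298, 0.1981]
tcp_rot: [-3.142, 0.001, 0.001]
wrist_force: [-0.0, 0.4, 0.5]
width: 0.999
grip_force: 0.0
```

Request:
{"op": "jog_arm", "data": {
  "increments": [
    [[-0.96, -0.65, 0, 0, 0, 0, 1], [-0.96, -0.65, 0, 0, 0, 0, 1], [-0.96, -0.65, 0, 0, 0, 0, 1], [-0.96, -0.65, 0, 0, 0, 0, 1], [-0.96, -0.65, 0, 0, 0, 0, 1]]
  ]
}}

```text
time: 8.53
tool_pos: [0.5428, 0.128, 0.1977]
tcp_rot: [-3.141, 0.002, -0.002]
wrist_force: [0.0, 0.6, 0.7]
width: 0.998
grip_force: 0.0
```

Request:
{"op": "jog_arm", "data": {
  "increments": [
    [[-0.96, -0.65, 0, 0, 0, 0, 1], [-0.96, -0.65, 0, 0, 0, 0, 1], [-0.96, -0.65, 0, 0, 0, 0, 1], [-0.96, -0.65, 0, 0, 0, 0, 1], [-0.96, -0.65, 0, 0, 0, 0, 1]]
  ]
}}

```text
time: 8.95
tool_pos: [0.3988, 0.2256, 0.1977]
tcp_rot: [-3.141, 0.002, -0.002]
wrist_force: [0.5, 0.8, 0.7]
width: 0.999
grip_force: 0.0
```

Request:
{"op": "jog_arm", "data": {
  "increments": [
    [[-0.96, -0.65, 0, 0, 0, 0, 1], [-0.96, -0.65, 0, 0, 0, 0, 1], [0, 0, 0, 0, 0, 0, 1], [0, 0, 0, 0, 0, 0, 1], [0, 0, 0, 0, 0, 0, 1]]
  ]
}}

```text
time: 9.37
tool_pos: [0.343, 0.2642, 0.1974]
tcp_rot: [-3.141, -0.001, -0.003]
wrist_force: [0.2, -0.9, 0.1]
width: 0.999
grip_force: 0.0
```

```bash
cat >> h.py <<'E'
def wristcheck(x,y,zlo,zhi,rad,name=None):
    s=read_state();p,d=viewer.read_camera("wrist")
    if name: cv2.imwrite(name,p)
    c=viewer.camera_params("wrist");v,u=np.mgrid[:384,:512]
    a,b=(u-c['cx'])/c['fx'],(v-c['cy'])/c['fy'];r=np.hypot(a,b);k=np.tan(r)/np.maximum(r,1e-9)
    P=np.stack([a*k*d,b*k*d,d],-1)@c['hand_eye'][:3,:3].T+c['hand_eye'][:3,3]
    W=P@Rn.from_rotvec(s['tcp_rot']).as_matrix().T+s['tool_pos']
    m=(d>0)&(np.hypot(W[...,0]-x,W[...,1]-y)<rad)&(W[...,2]<zhi)&(W[...,2]>zlo)
    t=W[m];R=cv2.minAreaRect(t[:,:2].astype(np.float32)*1000)
    print("tcp",np.round(s['tool_pos'],4),np.round(s['tcp_rot'],3),"n",m.sum(),"zmax",t[:,2].max(),"min",t.min(0),"max",t.max(0),"mid",(t.min(0)+t.max(0))/2,R)
E
python3 -c "
from h import *
wristcheck(.341,.265,.05,.1,.04)"
```

```text
tcp [0.343  0.2642 0.1974] [-3.141e+00 -1.000e-03 -3.000e-03] n 1609 zmax 0.08110527975552928 min [0.32474926 0.24932998 0.05211613] max [0.35601547 0.28182712 0.08110528] mid [0.34038236 0.26557855 0.0666107 ] ((340.39764404296875, 265.55743408203125), (31.22378921508789, 32.487640380859375), 0.46520012617111206)
```

Request:
{"op": "jog_arm", "data": {
  "increments": [
    [[-0.06, -0.04, 0.8, 0, 0, 0, 1], [0, 0, 0.9, 0, 0, 0, 1], [0, 0, 0.9, 0, 0, 0, 1], [0, 0, 0.8, 0, 0, 0, 1], [0, 0, 0.35, 0, 0, 0, 1]]
  ]
}}

```text
time: 9.83
tool_pos: [0.3403, 0.2632, 0.0813]
tcp_rot: [3.139, -0.005, -0.006]
wrist_force: [0.1, 0.1, -0.7]
width: 0.999
grip_force: 0.0
```

Request:
{"op": "jog_arm", "data": {
  "increments": [
    [[0, 0, 0, 0, 0, 0, 1], [0, 0, 0, 0, 0, 0, -1], [0, 0, 0, 0, 0, 0, -1], [0, 0, 0, 0, 0, 0, -1], [0, 0, 0, 0, 0, 0, -1]]
  ]
}}

```text
time: 10.25
tool_pos: [0.3423, 0.266, 0.0861]
tcp_rot: [-3.14, 0.001, -0.005]
wrist_force: [-1.3, -2.4, 5.6]
width: 0.579
grip_force: 40.8
```

Request:
{"op": "jog_arm", "data": {
  "increments": [
    [[0, 0, 0, 0, 0, 0, -1], [0, 0, 0, 0, 0, 0, -1], [0, 0, -0.2, 0, 0, 0, -1], [0, 0, -0.4, 0, 0, 0, -1], [0, 0, -0.6, 0, 0, 0, -1]]
  ]
}}

```text
time: 10.67
tool_pos: [0.3397, 0.2646, 0.1199]
tcp_rot: [3.14, -0.001, -0.003]
wrist_force: [0.6, -0.9, -0.7]
width: 0.581
grip_force: 41.8
```

Request:
{"op": "jog_arm", "data": {
  "increments": [
    [[0.3, 0.3, -0.45, 0, 0, 0, -1], [0.6, 0.6, -0.45, 0, 0, 0, -1], [0.75, 0.82, -0.4, 0, 0, 0, -1], [0.75, 0.82, 0, 0, 0, 0, -1], [0.75, 0.82, 0, 0, 0, 0, -1]]
  ]
}}

```text
time: 11.08
tool_pos: [0.4369, 0.1638, 0.1614]
tcp_rot: [-3.14, -0.001, -0.007]
wrist_force: [0.9, 0.0, -1.2]
width: 0.583
grip_force: 41.8
```

Request:
{"op": "jog_arm", "data": {
  "increments": [
    [[0.75, 0.82, 0, 0, 0, 0, -1], [0.75, 0.82, 0, 0, 0, 0, -1], [0.75, 0.82, 0, 0, 0, 0, -1], [0.75, 0.82, 0, 0, 0, 0, -1], [0.75, 0.82, 0, 0, 0, 0, -1]]
  ]
}}

```text
time: 11.5
tool_pos: [0.5486, 0.0399, 0.16]
tcp_rot: [-3.141, 0.001, -0.002]
wrist_force: [0.3, 1.0, -0.7]
width: 0.577
grip_force: 41.8
```

Request:
{"op": "jog_arm", "data": {
  "increments": [
    [[0.75, 0.82, 0, 0, 0, 0, -1], [0.75, 0.82, 0, 0, 0, 0, -1], [0.6, 0.8, 0, 0, 0, 0, -1], [0.3, 0.35, 0, 0, 0, 0, -1], [0, 0, 0, 0, 0, 0, -1]]
  ]
}}

```text
time: 11.92
tool_pos: [0.6218, -0.0449, 0.1602]
tcp_rot: [3.141, -0.005, 0.005]
wrist_force: [0.5, 0.1, -1.4]
width: 0.578
grip_force: 41.8
```

Request:
{"op": "jog_arm", "data": {
  "increments": [
    [[0, 0, 0.3, 0, 0, 0, -1], [0, 0, 0.6, 0, 0, 0, -1], [0, 0, 0.6, 0, 0, 0, -1], [0, 0, 0.3, 0, 0, 0, -1], [0, 0, 0.15, 0, 0, 0, -1]]
  ]
}}

```text
time: 12.33
tool_pos: [0.6169, -0.0409, 0.098]
tcp_rot: [-3.141, -0.001, 0.008]
wrist_force: [1.2, -0.4, -0.9]
width: 0.573
grip_force: 41.8
```

Request:
{"op": "jog_arm", "data": {
  "increments": [
    [[0, 0, 0.1, 0, 0, 0, -1], [0, 0, 0, 0, 0, 0, -1], [0, 0, 0, 0, 0, 0, -1], [0, 0, 0, 0, 0, 0, -1], [0, 0, 0, 0, 0, 0, -1]]
  ]
}}

```text
time: 12.75
tool_pos: [0.6203, -0.0425, 0.0986]
tcp_rot: [3.141, -0.001, 0.003]
wrist_force: [-0.0, 1.0, -0.5]
width: 0.583
grip_force: 41.8
```

Request:
{"op": "jog_arm", "data": {
  "increments": [
    [[0, 0, 0.1, 0, 0, 0, -1], [0, 0, 0.08, 0, 0, 0, -1], [0, 0, 0, 0, 0, 0, -1], [0, 0, 0, 0, 0, 0, -1], [0, 0, 0, 0, 0, 0, -1]]
  ]
}}

```text
time: 13.17
tool_pos: [0.6198, -0.0426, 0.0922]
tcp_rot: [3.142, -0.001, 0.001]
wrist_force: [0.9, -0.1, 0.6]
width: 0.582
grip_force: 41.9
```

Request:
{"op": "jog_arm", "data": {
  "increments": [
    [[0, 0, 0.04, 0, 0, 0, -1], [0, 0, 0, 0, 0, 0, -1], [0, 0, 0, 0, 0, 0, -1], [0, 0, 0, 0, 0, 0, -1], [0, 0, 0, 0, 0, 0, -1]]
  ]
}}

```text
time: 13.58
tool_pos: [0.6201, -0.0426, 0.0922]
tcp_rot: [3.141, -0.001, 0.002]
wrist_force: [-1.6, 0.8, 6.1]
width: 0.577
grip_force: 42.5
```

Request:
{"op": "jog_arm", "data": {
  "increments": [
    [[0, 0, 0, 0, 0, 0, 0.2], [0, 0, 0, 0, 0, 0, 0.5], [0, 0, 0, 0, 0, 0, 0.7], [0, 0, 0, 0, 0, 0, 0.8], [0, 0, -0.4, 0, 0, 0, 0.8]]
  ]
}}

```text
time: 14.0
tool_pos: [0.6172, -0.0422, 0.1002]
tcp_rot: [-3.141, 0.001, 0.009]
wrist_force: [-1.9, 0.2, 0.5]
width: 0.902
grip_force: 0.0
```

Request:
{"op": "jog_arm", "data": {
  "increments": [
    [[0, 0, -0.8, 0, 0, 0, 0.8], [0, 0, -1, 0, 0, 0, 1], [0, 0, -1, 0, 0, 0, 1], [-0.5, -0.5, -0.3, 0, 0, 0, 1], [-0.8, -0.73, 0, 0, 0, 0, 1]]
  ]
}}

```text
time: 14.42
tool_pos: [0.5849, -0.0067, 0.2018]
tcp_rot: [3.14, -0.004, 0.017]
wrist_force: [0.2, 1.6, -0.2]
width: 1.0
grip_force: 0.0
```

Request:
{"op": "jog_arm", "data": {
  "increments": [
    [[-0.8, -0.73, 0, 0, 0, 0, 1], [-0.8, -0.73, 0, 0, 0, 0, 1], [-0.8, -0.73, 0, 0, 0, 0, 1], [-0.8, -0.73, 0, 0, 0, 0, 1], [-0.8, -0.73, 0, 0, 0, 0, 1]]
  ]
}}

```text
time: 14.83
tool_pos: [0.4594, 0.1048, 0.1966]
tcp_rot: [-3.141, 0.002, -0.001]
wrist_force: [0.7, 0.9, 0.3]
width: 0.998
grip_force: 0.0
```

Request:
{"op": "jog_arm", "data": {
  "increments": [
    [[-0.8, -0.73, 0, 0, 0, 0, 1], [-0.1, -0.07, 0, 0, 0, 0, 1], [0, 0, 0, 0, 0, 0, 1], [0, 0, 0, 0, 0, 0, 1], [0, 0, 0, 0, 0, 0, 1]]
  ]
}}

```text
time: 15.25
tool_pos: [0.4348, 0.1276, 0.1966]
tcp_rot: [3.142, -0.001, 0.003]
wrist_force: [0.4, 0.9, -0.4]
width: 1.0
grip_force: 0.0
```

```bash
python3 -c "
from h import *
wristcheck(.434,.128,.018,.05,.05)
p,d=viewer.read_camera('scene');cv2.imwrite('pics/c3.png',cv2.resize(p[110:290,70:430],None,fx=2,fy=2))"
```

```text
tcp [0.4348 0.1276 0.1966] [ 3.142e+00 -1.000e-03  3.000e-03] n 3235 zmax 0.028287904955560522 min [0.40431996 0.09997502 0.01813333] max [0.45941923 0.15482547 0.0282879 ] mid [0.43186959 0.12740025 0.02321062] ((431.9295349121094, 127.4559326171875), (54.888671875, 54.891334533691406), 1.2974448204040527)
```

View pics/c3.png

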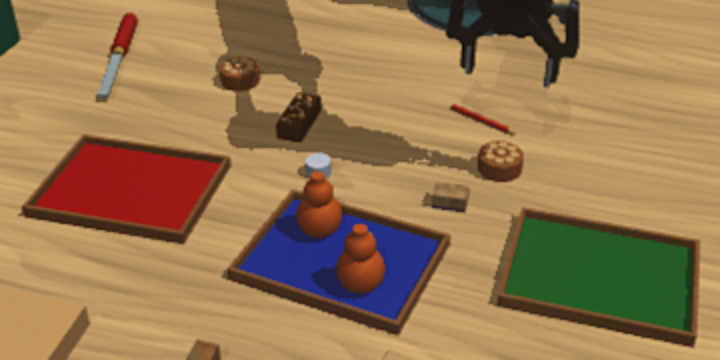

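Both gourds stand upright in the blue tray, at about (320,205) and (360,262) in the crop. Now I grip rosette b.

Request:
{"op": "jog_arm", "data": {
  "increments": [
    [[-0.06, 0, 0.9, 0, 0, 0, 1], [0, 0, 1, 0, 0, 0, 1], [0, 0, 1, 0, 0, 0, 1], [0, 0, 0.8, 0, 0, 0, 1], [0, 0, 0.4, 0, 0, 0, 1]]
  ]
}}

```text
time: 15.77
tool_pos: [0.4304, 0.1267, 0.0697]
tcp_rot: [3.14, -0.003, -0.008]
wrist_force: [-0.6, 0.5, -0.3]
width: 1.0
grip_force: 0.0
```

Request:
{"op": "jog_arm", "data": {
  "increments": [
    [[0, 0, 0, 0, 0, 0, 1], [0, 0, 0, 0, 0, 0, -1], [0, 0, 0, 0, 0, 0, -1], [0, 0, 0, 0, 0, 0, -1], [0, 0, 0, 0, 0, 0, -1]]
  ]
}}

```text
time: 16.18
tool_pos: [0.4335, 0.1282, 0.0745]
tcp_rot: [-3.141, 0.001, -0.006]
wrist_force: [0.6, -0.7, 2.0]
width: 0.643
grip_force: 42.4
```

Request:
{"op": "jog_arm", "data": {
  "increments": [
    [[0, 0, 0, 0, 0, 0, -1], [0, 0, 0, 0, 0, 0, -1], [0, 0, -0.2, 0, 0, 0, -1], [0, 0, -0.5, 0, 0, 0, -1], [0, 0, -0.8, 0, 0, 0, -1]]
  ]
}}

```text
time: 16.6
tool_pos: [0.4292, 0.1275, 0.1163]
tcp_rot: [3.14, -0.001, -0.01]
wrist_force: [0.8, 0.2, -0.6]
width: 0.64
grip_force: 42.4
```

Request:
{"op": "jog_arm", "data": {
  "increments": [
    [[0.2, 0.3, -0.8, 0, 0, 0, -1], [0.45, 0.8, -0.8, 0, 0, 0, -1], [0.5, 0.9, -0.8, 0, 0, 0, -1], [0.5, 0.9, 0, 0, 0, 0, -1], [0.5, 0.9, 0, 0, 0, 0, -1]]
  ]
}}

```text
time: 17.02
tool_pos: [0.4978, 0.013, 0.1926]
tcp_rot: [-3.141, -0.001, -0.007]
wrist_force: [-0.2, 0.8, -1.0]
width: 0.638
grip_force: 42.5
```

Request:
{"op": "jog_arm", "data": {
  "increments": [
    [[0.5, 0.9, 0, 0, 0, 0, -1], [0.5, 0.9, 0, 0, 0, 0, -1], [0.5, 0.9, 0, 0, 0, 0, -1], [0.5, 0.9, 0, 0, 0, 0, -1], [0.5, 0.9, 0, 0, 0, 0, -1]]
  ]
}}

```text
time: 17.43
tool_pos: [0.5711, -0.1222, 0.1898]
tcp_rot: [-3.141, 0.001, 0.002]
wrist_force: [-0.0, 0.3, -0.0]
width: 0.638
grip_force: 42.5
```

Request:
{"op": "jog_arm", "data": {
  "increments": [
    [[0.5, 0.9, 0, 0, 0, 0, -1], [0.5, 0.9, 0, 0, 0, 0, -1], [0.5, 0.9, 0, 0, 0, 0, -1], [0.5, 0.9, 0, 0, 0, 0, -1], [0.35, 0.67, 0, 0, 0, 0, -1]]
  ]
}}

```text
time: 17.85
tool_pos: [0.6421, -0.2512, 0.1898]
tcp_rot: [3.141, -0.002, -0.0]
wrist_force: [-0.1, 0.6, -1.2]
width: 0.64
grip_force: 42.5
```

Request:
{"op": "jog_arm", "data": {
  "increments": [
    [[0, 0, 0.2, 0, 0, 0, -1], [0, 0, 0.6, 0, 0, 0, -1], [0, 0, 0.8, 0, 0, 0, -1], [0, 0, 0.6, 0, 0, 0, -1], [0, 0, 0.3, 0, 0, 0, -1]]
  ]
}}

```text
time: 18.27
tool_pos: [0.6391, -0.2476, 0.1113]
tcp_rot: [-3.139, 0.001, 0.009]
wrist_force: [-0.5, 0.3, -1.6]
width: 0.641
grip_force: 42.5
```

Request:
{"op": "jog_arm", "data": {
  "increments": [
    [[0, 0, 0.4, 0, 0, 0, -1], [0, 0, 0.4, 0, 0, 0, -1], [0, 0, 0.15, 0, 0, 0, -1], [0, 0, 0, 0, 0, 0, -1], [0, 0, 0, 0, 0, 0, -1]]
  ]
}}

```text
time: 18.68
tool_pos: [0.6418, -0.2492, 0.0866]
tcp_rot: [3.142, -0.001, 0.0]
wrist_force: [0.2, -0.1, -1.1]
width: 0.638
grip_force: 42.5
```

Request:
{"op": "jog_arm", "data": {
  "increments": [
    [[0, 0, 0.05, 0, 0, 0, -1], [0, 0, 0.05, 0, 0, 0, -1], [0, 0, 0, 0, 0, 0, -1], [0, 0, 0, 0, 0, 0, -1], [0, 0, 0, 0, 0, 0, -1]]
  ]
}}

```text
time: 19.1
tool_pos: [0.6418, -0.2493, 0.0838]
tcp_rot: [3.141, -0.001, 0.001]
wrist_force: [0.2, 1.1, 0.2]
width: 0.64
grip_force: 42.5
```

Request:
{"op": "jog_arm", "data": {
  "increments": [
    [[0, 0, 0.06, 0, 0, 0, -1], [0, 0, 0.04, 0, 0, 0, -1], [0, 0, 0, 0, 0, 0, -1], [0, 0, 0, 0, 0, 0, -1], [0, 0, 0, 0, 0, 0, -1]]
  ]
}}

```text
time: 19.52
tool_pos: [0.6417, -0.2493, 0.0806]
tcp_rot: [3.141, -0.001, 0.0]
wrist_force: [-0.3, -0.3, 1.4]
width: 0.643
grip_force: 42.8
```

Request:
{"op": "jog_arm", "data": {
  "increments": [
    [[0, 0, 0.03, 0, 0, 0, -1], [0, 0, 0, 0, 0, 0, -1], [0, 0, 0, 0, 0, 0, -1], [0, 0, 0, 0, 0, 0, -1], [0, 0, 0, 0, 0, 0, -1]]
  ]
}}

```text
time: 19.93
tool_pos: [0.6418, -0.2493, 0.0805]
tcp_rot: [3.141, -0.001, 0.0]
wrist_force: [-2.6, 0.5, 4.6]
width: 0.64
grip_force: 43.3
```

Request:
{"op": "jog_arm", "data": {
  "increments": [
    [[0, 0, 0, 0, 0, 0, 0.4], [0, 0, 0, 0, 0, 0, 0.5], [0, 0, 0, 0, 0, 0, 0.5], [0, 0, -0.4, 0, 0, 0, 0.5], [0, 0, -0.8, 0, 0, 0, 0.5]]
  ]
}}

```text
time: 20.35
tool_pos: [0.639, -0.2481, 0.112]
tcp_rot: [-3.138, 0.001, 0.012]
wrist_force: [-0.6, -0.4, -0.5]
width: 0.75
grip_force: 0.0
```

Request:
{"op": "jog_arm", "data": {
  "increments": [
    [[0, 0, -1, 0, 0, 0, 1], [0, 0, -1, 0, 0, 0, 1], [-0.5, 0.04, -0.5, 0, 0, 0, 1], [-1, 0.06, 0, 0, 0, 0, 1], [-1, 0.06, 0, 0, 0, 0, 1]]
  ]
}}

```text
time: 20.77
tool_pos: [0.5679, -0.2545, 0.1938]
tcp_rot: [3.139, 0.001, 0.008]
wrist_force: [-0.4, -0.9, -0.8]
width: 1.004
grip_force: 0.0
```

Request:
{"op": "jog_arm", "data": {
  "increments": [
    [[-1, 0.06, 0, 0, 0, 0, 1], [-1, 0.06, 0, 0, 0, 0, 1], [-1, 0.06, 0, 0, 0, 0, 1], [-1, 0.06, 0, 0, 0, 0, 1], [-1, 0.06, 0, 0, 0, 0, 1]]
  ]
}}

```text
time: 21.18
tool_pos: [0.4153, -0.2628, 0.1912]
tcp_rot: [3.141, -0.0, 0.001]
wrist_force: [-0.2, -0.8, 0.6]
width: 1.002
grip_force: 0.0
```

Request:
{"op": "jog_arm", "data": {
  "increments": [
    [[-1, 0.06, 0, 0, 0, 0, 1], [-0.9, 0.06, 0, 0, 0, 0, 1], [-0.5, 0, 0, 0, 0, 0, 1], [0, 0, 0, 0, 0, 0, 1], [0, 0, 0, 0, 0, 0, 1]]
  ]
}}

```text
time: 21.6
tool_pos: [0.3448, -0.2668, 0.1912]
tcp_rot: [3.141, -0.003, 0.003]
wrist_force: [0.4, -0.0, -0.3]
width: 1.003
grip_force: 0.0
```

```bash
python3 -c "
from h import *
wristcheck(.345,-.266,.018,.05,.05)"
```

```text
tcp [ 0.3448 -0.2668  0.1912] [ 3.141e+00 -3.000e-03  3.000e-03] n 3376 zmax 0.02868499896880755 min [ 0.31648025 -0.29384346  0.01804289] max [ 0.37149933 -0.23865506  0.028685  ] mid [ 0.34398979 -0.26624926  0.02336395] ((344.0391845703125, -266.2308349609375), (54.905723571777344, 55.237579345703125), 1.1220506429672241)
```

Request:
{"op": "jog_arm", "data": {
  "increments": [
    [[0, 0, 0.9, 0, 0, 0, 1], [0, 0, 1, 0, 0, 0, 1], [0, 0, 1, 0, 0, 0, 1], [0, 0, 0.7, 0, 0, 0, 1], [0, 0, 0.3, 0, 0, 0, 1]]
  ]
}}

```text
time: 22.07
tool_pos: [0.3444, -0.2652, 0.0706]
tcp_rot: [-3.138, -0.001, 0.005]
wrist_force: [0.4, 1.0, -0.3]
width: 0.998
grip_force: 0.0
```

Request:
{"op": "jog_arm", "data": {
  "increments": [
    [[0, 0, 0, 0, 0, 0, 1], [0, 0, 0, 0, 0, 0, -1], [0, 0, 0, 0, 0, 0, -1], [0, 0, 0, 0, 0, 0, -1], [0, 0, 0, 0, 0, 0, -1]]
  ]
}}

```text
time: 22.48
tool_pos: [0.3462, -0.2677, 0.0754]
tcp_rot: [3.139, -0.001, 0.005]
wrist_force: [0.6, 0.1, 4.3]
width: 0.642
grip_force: 42.5
```

Request:
{"op": "jog_arm", "data": {
  "increments": [
    [[0, 0, 0, 0, 0, 0, -1], [0, 0, 0, 0, 0, 0, -1], [0, 0, -0.2, 0, 0, 0, -1], [0, 0, -0.5, 0, 0, 0, -1], [0, 0, -0.8, 0, 0, 0, -1]]
  ]
}}

```text
time: 22.9
tool_pos: [0.3428, -0.2649, 0.1173]
tcp_rot: [-3.138, 0.001, 0.007]
wrist_force: [-0.3, -0.7, 0.3]
width: 0.641
grip_force: 42.3
```

Request:
{"op": "jog_arm", "data": {
  "increments": [
    [[0.3, 0.1, -0.5, 0, 0, 0, -1], [0.6, 0.2, -0.4, 0, 0, 0, -1], [0.8, 0.2, -0.1, 0, 0, 0, -1], [0.8, 0.2, 0, 0, 0, 0, -1], [0.8, 0.2, 0, 0, 0, 0, -1]]
  ]
}}

```text
time: 23.32
tool_pos: [0.4446, -0.2938, 0.1497]
tcp_rot: [3.141, -0.001, 0.002]
wrist_force: [-0.4, 0.2, -1.2]
width: 0.639
grip_force: 42.3
```

Request:
{"op": "jog_arm", "data": {
  "increments": [
    [[0.8, 0.2, 0, 0, 0, 0, -1], [0.8, 0.2, 0, 0, 0, 0, -1], [0.8, 0.2, 0, 0, 0, 0, -1], [0.8, 0.2, 0, 0, 0, 0, -1], [0.8, 0.2, 0, 0, 0, 0, -1]]
  ]
}}

```text
time: 23.73
tool_pos: [0.5643, -0.3236, 0.1487]
tcp_rot: [-3.141, 0.001, 0.001]
wrist_force: [-0.6, 0.1, -0.2]
width: 0.638
grip_force: 42.3
```

Request:
{"op": "jog_arm", "data": {
  "increments": [
    [[0.5, 0.2, 0, 0, 0, 0, -1], [0.2, 0, 0, 0, 0, 0, -1], [0, 0, 0, 0, 0, 0, -1], [0, 0, 0, 0, 0, 0, -1], [0, 0, 0, 0, 0, 0, -1]]
  ]
}}

```text
time: 24.15
tool_pos: [0.5832, -0.329, 0.1481]
tcp_rot: [-3.141, 0.001, 0.003]
wrist_force: [-0.5, 0.4, -0.4]
width: 0.641
grip_force: 42.3
```

Request:
{"op": "jog_arm", "data": {
  "increments": [
    [[0, 0, 0.5, 0, 0, 0, -1], [0, 0, 0.7, 0, 0, 0, -1], [0, 0, 0.5, 0, 0, 0, -1], [0, 0, 0.2, 0, 0, 0, -1], [0, 0, 0.05, 0, 0, 0, -1]]
  ]
}}

```text
time: 24.57
tool_pos: [0.5824, -0.3285, 0.0868]
tcp_rot: [-3.139, 0.001, 0.007]
wrist_force: [-0.1, 0.2, -0.1]
width: 0.637
grip_force: 42.3
```

Request:
{"op": "jog_arm", "data": {
  "increments": [
    [[0, 0, 0.08, 0, 0, 0, -1], [0, 0, 0, 0, 0, 0, -1], [0, 0, 0, 0, 0, 0, -1], [0, 0, 0, 0, 0, 0, -1], [0, 0, 0, 0, 0, 0, -1]]
  ]
}}

```text
time: 24.98
tool_pos: [0.5852, -0.3299, 0.0886]
tcp_rot: [3.141, -0.001, 0.002]
wrist_force: [0.2, -0.1, -0.3]
width: 0.638
grip_force: 42.3
```

Request:
{"op": "jog_arm", "data": {
  "increments": [
    [[0, 0, 0.08, 0, 0, 0, -1], [0, 0, 0.05, 0, 0, 0, -1], [0, 0, 0, 0, 0, 0, -1], [0, 0, 0, 0, 0, 0, -1], [0, 0, 0, 0, 0, 0, -1]]
  ]
}}

```text
time: 25.4
tool_pos: [0.5845, -0.3295, 0.0836]
tcp_rot: [-3.141, 0.001, 0.0]
wrist_force: [0.7, -0.3, -1.2]
width: 0.639
grip_force: 42.3
```

Request:
{"op": "jog_arm", "data": {
  "increments": [
    [[0, 0, 0.05, 0, 0, 0, -1], [0, 0, 0.04, 0, 0, 0, -1], [0, 0, 0, 0, 0, 0, -1], [0, 0, 0, 0, 0, 0, -1], [0, 0, 0, 0, 0, 0, -1]]
  ]
}}

```text
time: 25.82
tool_pos: [0.5848, -0.3297, 0.0815]
tcp_rot: [3.141, -0.001, 0.001]
wrist_force: [-1.3, 0.7, 4.1]
width: 0.64
grip_force: 42.5
```

Request:
{"op": "jog_arm", "data": {
  "increments": [
    [[0, 0, 0.02, 0, 0, 0, -1], [0, 0, 0, 0, 0, 0, -1], [0, 0, 0, 0, 0, 0, -1], [0, 0, 0, 0, 0, 0, -1], [0, 0, 0, 0, 0, 0, -1]]
  ]
}}

```text
time: 26.23
tool_pos: [0.5848, -0.3297, 0.0815]
tcp_rot: [3.141, -0.001, 0.0]
wrist_force: [-3.0, 2.3, 7.9]
width: 0.644
grip_force: 43.1
```

Request:
{"op": "jog_arm", "data": {
  "increments": [
    [[0, 0, 0, 0, 0, 0, 0.4], [0, 0, 0, 0, 0, 0, 0.5], [0, 0, 0, 0, 0, 0, 0.5], [0, 0, -0.4, 0, 0, 0, 0.5], [0, 0, -0.8, 0, 0, 0, 0.5]]
  ]
}}

```text
time: 26.65
tool_pos: [0.5821, -0.3281, 0.1129]
tcp_rot: [-3.137, 0.001, 0.011]
wrist_force: [0.2, 0.5, -0.8]
width: 0.749
grip_force: 0.0
```

Request:
{"op": "jog_arm", "data": {
  "increments": [
    [[0, 0, -1, 0, 0, 0, 1], [0, 0, -1, 0, 0, 0, 1], [-0.5, -0.5, -0.4, 0, 0, 0, 1], [-0.8, -0.9, 0, 0, 0, 0, 1], [-0.8, -0.9, 0, 0, 0, 0, 1]]
  ]
}}

```text
time: 27.07
tool_pos: [0.5225, -0.2611, 0.1912]
tcp_rot: [3.139, -0.002, 0.007]
wrist_force: [0.5, 0.6, -0.2]
width: 1.0
grip_force: 0.0
```

Request:
{"op": "jog_arm", "data": {
  "increments": [
    [[-0.8, -0.9, 0, 0, 0, 0, 1], [-0.8, -0.9, 0, 0, 0, 0, 1], [-0.8, -0.9, 0, 0, 0, 0, 1], [-0.7, -0.9, 0, 0, 0, 0, 1], [-0.3, -0.23, 0, 0, 0, 0, 1]]
  ]
}}

```text
time: 27.48
tool_pos: [0.4163, -0.1425, 0.1879]
tcp_rot: [-3.14, -0.001, 0.004]
wrist_force: [-0.4, -0.2, 0.2]
width: 1.0
grip_force: 0.0
```

Request:
{"op": "jog_arm", "data": {
  "increments": [
    [[0, 0, 0, 0, 0, 0, 1], [0, 0, 0, 0, 0, 0, 1], [0, 0, 0, 0, 0, 0, 1], [0, 0, 0, 0, 0, 0, 1], [0, 0, 0, 0, 0, 0, 1]]
  ]
}}

```text
time: 27.9
tool_pos: [0.4208, -0.1466, 0.1887]
tcp_rot: [3.141, -0.002, 0.001]
wrist_force: [-0.9, -1.6, -0.5]
width: 1.001
grip_force: 0.0
```

```bash
python3 -c "
from h import *
wristcheck(.42,-.146,.018,.05,.06)
p,d=viewer.read_camera('side');cv2.imwrite('pics/s4.png',cv2.resize(p[130:370,170:430],None,fx=2.2,fy=2.2))"
```

```text
tcp [ 0.4208 -0.1466  0.1887] [ 3.141e+00 -2.000e-03  1.000e-03] n 3868 zmax 0.026653012420648603 min [ 0.37729884 -0.16412834  0.01800159] max [ 0.4584093  -0.12896755  0.02665301] mid [ 0.41785407 -0.14654795  0.0223273 ] ((417.7550964355469, -146.44821166992188), (80.81356811523438, 34.09560775756836), 1.0468796491622925)
```

View pics/s4.png

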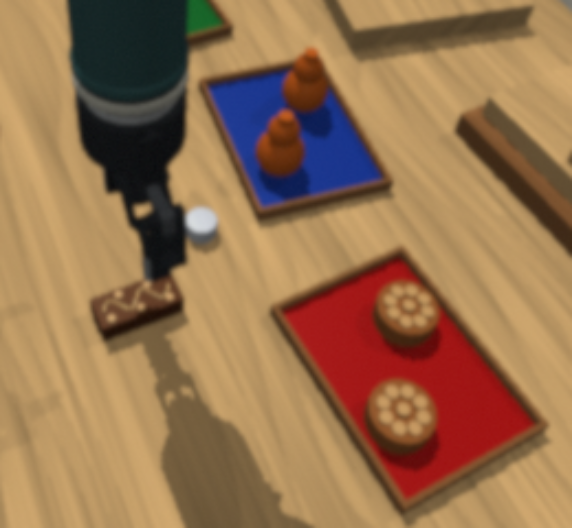

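Both rosettes lie flat, face up, in the red tray at about (407,312) and (400,413) in the crop. The plaque is under the gripper at (137,303).

Request:
{"op": "jog_arm", "data": {
  "increments": [
    [[-0.06, 0, 0.9, 0, 0, -0.15, 1], [0, 0, 1, 0, 0, 0, 1], [0, 0, 1, 0, 0, 0, 1], [0, 0, 0.6, 0, 0, 0, 1], [0, 0, 0.26, 0, 0, 0, 1]]
  ]
}}

```text
time: 28.42
tool_pos: [0.4159, -0.145, 0.0725]
tcp_rot: [-3.139, -0.023, 0.008]
wrist_force: [-1.0, 0.3, 0.4]
width: 1.002
grip_force: 0.0
```

Request:
{"op": "jog_arm", "data": {
  "increments": [
    [[0, 0, 0, 0, 0, 0, 1], [0, 0, 0, 0, 0, 0, -1], [0, 0, 0, 0, 0, 0, -1], [0, 0, 0, 0, 0, 0, -1], [0, 0, 0, 0, 0, 0, -1]]
  ]
}}

```text
time: 28.83
tool_pos: [0.419, -0.1461, 0.077]
tcp_rot: [3.14, 0.024, 0.004]
wrist_force: [-0.3, -0.1, -0.7]
width: 0.451
grip_force: 0.0
```

Request:
{"op": "jog_arm", "data": {
  "increments": [
    [[0, 0, 0, 0, 0, 0, -1], [0, 0, 0, 0, 0, 0, -1], [0, 0, 0, 0, 0, 0, -1], [0, 0, 0, 0, 0, 0, -1], [0, 0, 0, 0, 0, 0, -1]]
  ]
}}

```text
time: 29.25
tool_pos: [0.4191, -0.1461, 0.077]
tcp_rot: [3.14, 0.024, 0.004]
wrist_force: [-1.4, 0.7, 6.6]
width: 0.393
grip_force: 41.3
```

Request:
{"op": "jog_arm", "data": {
  "increments": [
    [[0, 0, -0.2, 0, 0, 0, -1], [0, 0, -0.6, 0, 0, 0, -1], [0, 0, -0.9, 0, 0, 0, -1], [0.1, -0.3, -0.9, 0, 0, 0, -1], [0.3, -0.65, -0.8, 0, 0, 0, -1]]
  ]
}}

```text
time: 29.67
tool_pos: [0.4286, -0.1176, 0.179]
tcp_rot: [3.141, 0.02, -0.001]
wrist_force: [0.9, 0.1, -0.4]
width: 0.389
grip_force: 40.4
```

Request:
{"op": "jog_arm", "data": {
  "increments": [
    [[0.37, -0.9, 0, 0, 0, 0, -1], [0.37, -0.9, 0, 0, 0, 0, -1], [0.37, -0.9, 0, 0, 0, 0, -1], [0.37, -0.9, 0, 0, 0, 0, -1], [0.37, -0.9, 0, 0, 0, 0, -1]]
  ]
}}

```text
time: 30.08
tool_pos: [0.4829, 0.0203, 0.178]
tcp_rot: [3.141, 0.024, 0.0]
wrist_force: [0.2, -0.9, -1.2]
width: 0.393
grip_force: 40.5
```

Request:
{"op": "jog_arm", "data": {
  "increments": [
    [[0.37, -0.9, 0, 0, 0, 0, -1], [0.37, -0.9, 0, 0, 0, 0, -1], [0.37, -0.9, 0, 0, 0, 0, -1], [0.37, -0.9, 0, 0, 0, 0, -1], [0.37, -0.9, 0, 0, 0, 0, -1]]
  ]
}}

```text
time: 30.5
tool_pos: [0.5362, 0.1562, 0.1777]
tcp_rot: [3.141, 0.024, -0.001]
wrist_force: [0.4, -1.2, -0.9]
width: 0.389
grip_force: 40.5
```

Request:
{"op": "jog_arm", "data": {
  "increments": [
    [[0.37, -0.9, 0, 0, 0, 0, -1], [0.37, -0.9, 0, 0, 0, 0, -1], [0.37, -0.9, 0, 0, 0, 0, -1], [0.37, -0.9, 0, 0, 0, 0, -1], [0.2, -0.4, 0, 0, 0, 0, -1]]
  ]
}}

```text
time: 30.92
tool_pos: [0.5855, 0.2786, 0.1779]
tcp_rot: [-3.14, -0.027, -0.001]
wrist_force: [0.2, 0.6, -0.5]
width: 0.391
grip_force: 40.4
```

Request:
{"op": "jog_arm", "data": {
  "increments": [
    [[0, 0, 0.3, 0, 0, 0, -1], [0, 0, 0.6, 0, 0, 0, -1], [0, 0, 0.8, 0, 0, 0, -1], [0, 0, 0.5, 0, 0, 0, -1], [0, 0, 0.2, 0, 0, 0, -1]]
  ]
}}

```text
time: 31.33
tool_pos: [0.582, 0.2732, 0.1017]
tcp_rot: [3.138, 0.023, -0.01]
wrist_force: [-0.9, -0.4, -0.8]
width: 0.385
grip_force: 40.4
```

Request:
{"op": "jog_arm", "data": {
  "increments": [
    [[0, 0, 0.1, 0, 0, 0, -1], [0, 0, 0, 0, 0, 0, -1], [0, 0, 0, 0, 0, 0, -1], [0, 0, 0, 0, 0, 0, -1], [0, 0, 0, 0, 0, 0, -1]]
  ]
}}

```text
time: 31.75
tool_pos: [0.5858, 0.2757, 0.1041]
tcp_rot: [-3.141, -0.024, -0.004]
wrist_force: [0.6, -0.1, -1.2]
width: 0.386
grip_force: 40.4
```

Request:
{"op": "jog_arm", "data": {
  "increments": [
    [[0, 0, 0.3, 0, 0, 0, -1], [0, 0, 0.2, 0, 0, 0, -1], [0, 0, 0.08, 0, 0, 0, -1], [0, 0, 0, 0, 0, 0, -1], [0, 0, 0, 0, 0, 0, -1]]
  ]
}}

```text
time: 32.17
tool_pos: [0.5844, 0.2754, 0.0844]
tcp_rot: [3.141, 0.024, -0.002]
wrist_force: [0.5, 0.5, -0.3]
width: 0.388
grip_force: 40.4
```

Request:
{"op": "jog_arm", "data": {
  "increments": [
    [[0, 0, 0.06, 0, 0, 0, -1], [0, 0, 0.05, 0, 0, 0, -1], [0, 0, 0, 0, 0, 0, -1], [0, 0, 0, 0, 0, 0, -1], [0, 0, 0, 0, 0, 0, -1]]
  ]
}}

```text
time: 32.58
tool_pos: [0.5853, 0.2757, 0.0831]
tcp_rot: [-3.141, -0.024, -0.001]
wrist_force: [-2.5, -0.3, 5.5]
width: 0.392
grip_force: 41.1
```

Request:
{"op": "jog_arm", "data": {
  "increments": [
    [[0, 0, 0.03, 0, 0, 0, -1], [0, 0, 0, 0, 0, 0, -1], [0, 0, 0, 0, 0, 0, -1], [0, 0, 0, 0, 0, 0, -1], [0, 0, 0, 0, 0, 0, -1]]
  ]
}}

```text
time: 33.0
tool_pos: [0.5853, 0.2757, 0.0831]
tcp_rot: [-3.141, -0.024, -0.001]
wrist_force: [-3.6, -2.2, 10.0]
width: 0.39
grip_force: 41.7
```

Contact at 10 N, so I release and back off.

Request:
{"op": "jog_arm", "data": {
  "increments": [
    [[0, 0, 0, 0, 0, 0, 0], [0, 0, 0, 0, 0, 0, 0.3], [0, 0, 0, 0, 0, 0, 0.3], [0, 0, -0.4, 0, 0, 0, 0.3], [0, 0, -0.8, 0, 0, 0, 0.3]]
  ]
}}

```text
time: 33.42
tool_pos: [0.5822, 0.2744, 0.1138]
tcp_rot: [3.138, 0.024, -0.011]
wrist_force: [-0.3, -0.3, -0.5]
width: 0.654
grip_force: 0.0
```

Request:
{"op": "jog_arm", "data": {
  "increments": [
    [[0, 0, -1, 0, 0, 0, 0.3], [0, 0, -1, 0, 0, 0, 0.3], [0, 0, -1, 0, 0, 0, 0.3], [0, 0, -1, 0, 0, 0, 0.3], [0, 0, -0.5, 0, 0, 0, 0.3]]
  ]
}}

```text
time: 33.83
tool_pos: [0.5865, 0.2762, 0.2577]
tcp_rot: [-3.139, -0.024, -0.01]
wrist_force: [0.1, 0.4, 0.5]
width: 0.651
grip_force: 0.0
```

Request:
{"op": "jog_arm", "data": {
  "increments": [
    [[-1, -0.2, 0, 0, 0, 0, 0.3], [-1, -0.2, 0, 0, 0, 0, 0.3], [-1, -0.2, 0, 0, 0, 0, 0.3], [0, 0, 0, 0, 0, 0, 0.3], [0, 0, 0, 0, 0, 0, 0.3]]
  ]
}}

```text
time: 34.25
tool_pos: [0.4934, 0.2924, 0.2526]
tcp_rot: [-3.141, -0.027, -0.001]
wrist_force: [-0.0, 0.4, 1.3]
width: 0.651
grip_force: 0.0
```

```bash
python3 -c "
from h import *
p,d=viewer.read_camera('scene');cv2.imwrite('pics/c5.png',cv2.resize(p[110:300,70:430],None,fx=2.2,fy=2.2))"
```

```text
(no output)
```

View pics/c5.png

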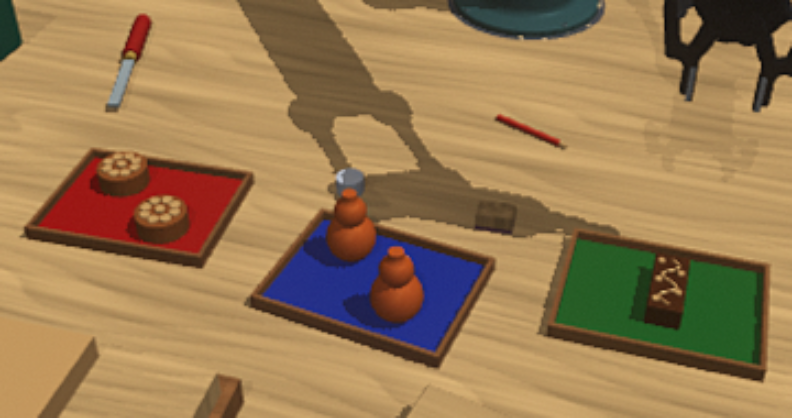

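All five pieces are placed: rosettes at (122,172) and (160,217), gourds at (350,235) and (396,290), and the plaque at (667,290). The arm is clear of everything.

```bash
python3 -c "
from h import *
print(bot.finish_job())"
```

```text
the job is handed in; nothing more can be done
None
```

The job is handed in at about 34 s: both gourds stand upright in the blue tray, both rosettes lie face up in the red tray, and the plaque lies face up in the green tray.

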